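Lay out the reagents around the microplate

TASK

Set up the bench for the assay: put the aluminium cooling block midway between the white microplate and the red tube rack, square to them, and stand the green-capped vial in the round recess on top of it. Stand the amber bottle beside the microplate on the side away from the rack, centred on the plate's long side, and the blue-capped bottle behind the rack (the side away from the robot), centred on the rack's short side, each with a gap of about 3 cm. Everything must stand upright, and the white-capped vial and the timer must be left where they are.

Things in the scene. Friction and masses are not known exactly. Their poses are not given: they have to be found in the camera images.
- mat: Black bench mat, 300 (x) by 480 (y) mm and 0.8 mm thin, lying flat (things stand at bench height, z = 0, on it). Fixed; origin at its centre, underside. Its position and yaw (within 0.2 rad) vary. Plate and rack lie on it with the same yaw, one 130 mm to each side of its centre along its y axis (which is on which side varies), so its centre is the midpoint between them.
- plate: White microplate with 48 grey wells, 128 (x) by 86 (y) by 14 mm high, fixed. z up; origin at the centre of its underside. Long sides run along its x, which points away from the robot (within 0.2 rad).
- rack: Red tube rack with dark holes and three tubes, 128 (x) by 86 (y) by 45 mm high (tubes reach 57), fixed. z up; origin at the centre of its underside. Its +x points away from the robot (within 0.2 rad): 'behind' it is beyond its short side at +x.
- block: Loose aluminium cooling block, 56 by 56 by 36 mm high, about 280 g, square seen from above, sides along its x and y; in the centre of its top a round recess 37 mm across and 8 mm deep (recess floor is dark and lies 28 mm above the underside). z up; origin at the centre of its underside. 
- green_vial: Loose glass vial with green cap and white label, round: 26 mm diameter, 40 mm high, then a neck and a 24 mm cap, 56 mm in all, about 35 g. z up; origin at the centre of its underside. 
- amber_bottle: Loose amber glass bottle with orange label and black cap, round: 40 mm diameter up to 46 mm, then a shoulder to the 28 mm wide cap, 72 mm high in all, 80 to 170 g. z up; origin at the centre of its underside. 
- blue_bottle: Loose clear glass bottle with white label and blue cap, round: 44 mm diameter up to 46 mm, then a shoulder to the 28 mm wide cap, 72 mm high in all, 80 to 170 g. z up; origin at the centre of its underside. 
- white_vial: Bystander, not to be moved: loose glass vial like the green one (26 mm diameter, 56 mm high) but with a white cap. z up; origin at the centre of its underside. 
- timer: Bystander, not to be moved: grey bench timer with a green display, lying flat, 52 (x) by 60 (y) by 20 mm high. z up; origin at the centre of its underside. 

How it is judged:
By the outcome, as a careful person would: the job done as asked, in the order asked, and still so for the second after the job is handed in, with the robot touching nothing.
It also fails if it takes over 106 s, if anything falls off the work surface, if the arm or the gripper's body presses on something with over 40 N, if the wrist force passes 120 N, or if a joint passes its speed limit or range.

ROBOT

A 6-joint arm with a two-finger parallel gripper is mounted at the origin on the work surface. World frame = base frame: x ahead of the robot, y to its left, z up, the work surface at z = 0. Lengths are in m, angles in degrees, forces in N, time in s.
With the tool pointing down it reaches from about 0.4 to 0.825 m from the base axis. Payload 7 kg.
Tool frame: the origin (TCP) lies midway between the tips of the shut fingers; the grasp point (between the pads) lies 19 mm behind it; z points along the fingers, x is the direction in which the jaws open and shut, and the axes are right-handed (so a half turn about z gives the same grasp; the last joint's range is limited). The gripper opens to 88 mm and grips with 3 to 60 N. Pads are 19 mm wide; open, the fingers measure 130 mm over their backs; the gripper's body (78 mm by 193 mm) begins 47 mm behind the grasp point.
Start: joints at [81.308, 20.546, 0.682, 0, -70.136, -16.507], TCP at [0.287, 0.611, 0.227] pointing down, gripper open.
Joint ranges: [-176.03, 176.03], [-82.01, 121.73], [-58.28, 71.71], [-173.87, 95.51], [-174.79, -0.11], [-173.66, 173.66]. Speed limits (degrees/s): [136.94, 136.94, 172.46, 180, 180, 180].

INTERFACE

Orientations are given as [roll, pitch, yaw] about the fixed x, y, z axes, in that order (R = Rz(yaw) Ry(pitch) Rx(roll)).
In Python, from plant import * gives the robot as it stands. The module is installed in compiled form; this text tells all that it offers.
- The arm moves only by the shell command python3 -m pendant 'ROWS' [OPENING]. ROWS is JSON, a list that holds one entry, the list of rows, each a list of 6 numbers: the shift along the world's x, y, z in mm, then the turn, a rotation vector about the world's x, y, z in degrees. A call has 1 to 10 rows; each row is the pose to reach, as a shift and turn from the pose commanded when the call began; what a row does not reach only later rows make up. A row lasts 1/8 s, in which the tool goes at most 62.5 mm and 10.7 degrees, less where a joint would pass 70% of its speed; a pose out of reach is approached as far as the arm can. A call with a gripper value outside its range is refused whole. OPENING is the closure, from -1 (fully open) to 1 (shut), set as the call begins (- or left out, the last holds). The fingers move at their own pace and stop on an object; the grip force is fixed at half the most. Time passes only in rows, so rows that repeat a pose let the fingers close. It gives the time, the measured TCP pose, the force and the opening at its end, in the units of the state.
- get_obs(): the state, without advancing time (a new reading comes with each control period).
- snapshot(name): name is "scene" or "top" or "wrist"; returns a dict with "pixels" (480x640x3 uint8, red, green, blue), "depth" (480x640 float32, m along the optical axis (not along the pixel's ray), 0 where there is no reading), "fx", "fy", "cx", "cy" (pixels), "pose" (4x4, takes a point from camera to world coordinates); the wrist camera has in their place "tool_from_camera" (4x4, takes a point from camera to tool coordinates, whose origin is the TCP and whose axes are the tool frame's). Camera axes: x right, y down, z forward; pixel columns grow to the right and rows downward; lengths in m; the calibration is good to about 2 mm. A picture is of the moment at which its call begins: read the wrist's pose just before it.
- close_job(): hands the job in, once; it reports no verdict.
The state is a dict: "clock": time; "joint_pos": joint angles; "qvel": joint speeds; "tau": joint torques, N m; "tool_pos": TCP position; "orientation": TCP orientation; "force": force on the tool from outside, world axes, zero at the start; "moment": the same for the moment, N m; "opening": finger opening in m.
Only numpy, scipy, OpenCV 4.12 (cv2) and the standard library are available. Lean on these libraries where they do the work, as an engineer would, in place of code of your own. Each camera call takes 0.05 s, during which the arm holds its last target. There are 200 camera calls.

## Working session

There is one attempt and no reset: what is moved stays moved. The work goes in short steps, Python scripts to look and compute and a shell command to move; the robot and the scene stay as the last step left them, time stands still between calls to the robot, and variables do not carry over. Pictures are saved under pics/ and viewed, about 12 in all and at most 16, crops included, and the job is handed in when it is done.

```bash
mkdir -p pics
cat > h.py <<'E'
from plant import *
import numpy as np, cv2, pickle
from scipy.spatial.transform import Rotation as R
def cam(name):
    o=get_obs(); s=snapshot(name)
    if name=="wrist":
        T=np.eye(4);T[:3,:3]=R.from_euler('xyz',o['orientation'],degrees=True).as_matrix();T[:3,3]=o['tool_pos']
        s['pose']=T@np.asarray(s['tool_from_camera'])
    return s
def save(s,f): cv2.imwrite('pics/'+f,cv2.cvtColor(s['pixels'],cv2.COLOR_RGB2BGR))
def ray(s,u,v,z):
    d=s['pose'][:3,:3]@np.array([(u-s['cx'])/s['fx'],(v-s['cy'])/s['fy'],1]);c=s['pose'][:3,3]
    return c+d*(z-c[2])/d[2]
E
python3 - <<'E'
from h import *
o=get_obs();print(o)
for n in("top","scene"):
    s=cam(n);save(s,n+'0.png');pickle.dump(s,open(n+'0.pkl','wb'));print(n,s['fx'],s['cx'],s['cy'],np.round(s['pose'],3))
E
```

```text
{'clock': 0.0, 'joint_pos': array([ 8.13095546e+01,  2.05902155e+01,  6.34682416e-01, -2.00489819e-02,
       -7.01337840e+01, -1.65069323e+01]), 'qvel': array([ 0.05810891, -0.11801098, -0.04706213, -0.05531928, -0.09626075,
       -0.14301134]), 'tau': array([ 1.22465586e-03, -5.82714951e+01,  2.93045801e+01,  6.99667364e+00,
        6.97305237e-03, -1.60160885e-04]), 'tool_pos': array([0.28719236, 0.61033759, 0.22564356]), 'orientation': array([-1.79992690e+02, -9.09914829e-02, -1.15204211e+02]), 'force': array([0.64355713, 0.36909468, 0.56786412]), 'moment': array([ 0.03212542, -0.0154978 ,  0.00940202]), 'opening': 0.0876332819986693}
top 618.0569784720394 318.67766287185987 238.51679118438418 [[ 2.900e-02 -9.970e-01  7.700e-02  3.900e-01]
 [-1.000e+00 -2.900e-02 -1.000e-03 -7.000e-03]
 [ 3.000e-03 -7.700e-02 -9.970e-01  1.635e+00]
 [ 0.000e+00  0.000e+00  0.000e+00  1.000e+00]]
scene 471.25142805993465 320.758780838804 241.19627621765736 [[-0.06   0.724 -0.688  1.162]
 [ 0.998  0.052 -0.032  0.024]
 [ 0.012 -0.688 -0.725  0.743]
 [ 0.     0.     0.     1.   ]]
```

View pics/top0.png

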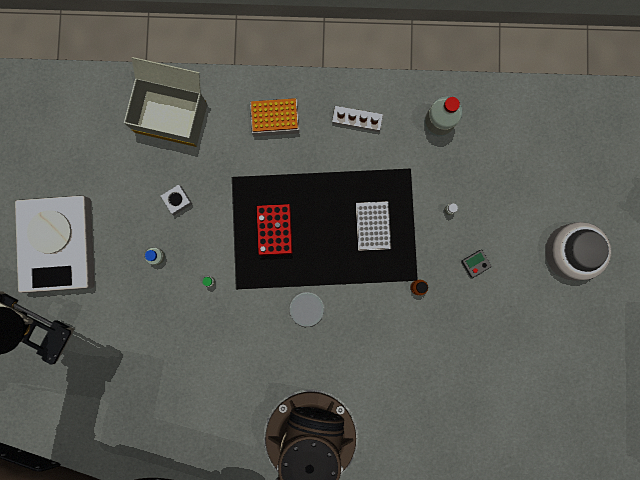

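View pics/scene0.png

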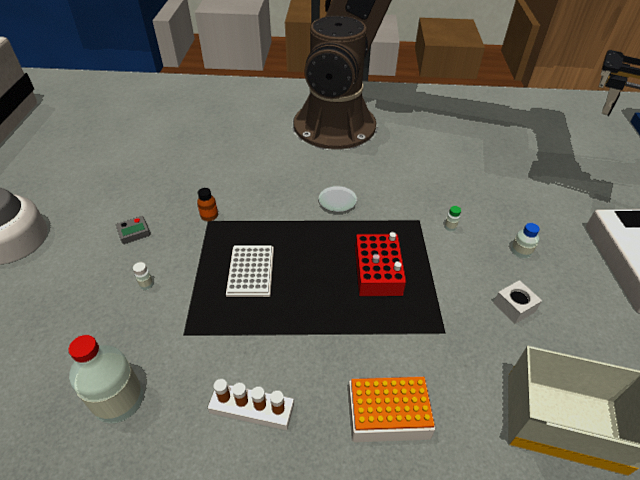

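The top view shows the rack at (274,229), plate (373,226), block (175,199), blue bottle (153,256), green vial (208,282), amber bottle (419,287), white vial (451,209) and timer (476,263). The scene view agrees with this layout. Next I measure.

```bash
cat > m.py <<'E'
from h import *
s=pickle.load(open('top0.pkl','rb'));im=s['pixels'];hsv=cv2.cvtColor(im,cv2.COLOR_RGB2HSV);V=hsv[...,2]
def blob(m,box):
    x0,y0,x1,y1=box;k=np.zeros(m.shape,np.uint8);k[y0:y1,x0:x1]=m[y0:y1,x0:x1]
    c=max(cv2.findContours(k,cv2.RETR_EXTERNAL,cv2.CHAIN_APPROX_NONE)[0],key=cv2.contourArea);return c
def rect(c,z):
    p=np.array([ray(s,u,v,z)[:2] for u,v in c[:,0]],np.float32)*1000
    return cv2.minAreaRect(p)
H,S=hsv[...,0],hsv[...,1]
print('mat',rect(blob((V<45)|(S>120)|(V>150),(225,160,425,296)),.0008))
print('matdark',rect(blob((V<35),(225,160,425,296)),.0008))
print('plate',rect(blob((V>120)&(S<60),(345,190,400,260)),.014))
print('rack',rect(blob(((H<8)|(H>172))&(S>150)&(V>60),(245,190,300,265)),.045))
print('block',rect(blob((V>150)&(S<60),(155,180,195,218)),.036))
for n,m,b,z in(('green',(H>45)&(H<75)&(S>120),(195,270,220,295),.056),('blue',(H>100)&(H<125)&(S>150),(140,240,170,270),.072),
  ('ambercap',(V<60)&(S<150),(408,278,432,298),.072)):
    c=blob(m,b);(u,v),r=cv2.minEnclosingCircle(c);print(n,(u,v,r),cv2.contourArea(c),ray(s,u,v,z))
big=cv2.cvtColor(cv2.resize(im[150:310,130:500],None,fx=2.1,fy=2.1,interpolation=cv2.INTER_CUBIC),cv2.COLOR_RGB2BGR);cv2.imwrite('pics/crop.png',big)
E
python3 m.py
```

```text
mat ((527.338134765625, -30.92083740234375), (336.47998046875, 497.87908935546875), 4.310379981994629)
matdark ((544.6658935546875, -20.868301391601562), (299.9022521972656, 479.2474060058594), 4.407870769500732)
plate ((554.3524169921875, -149.2664337158203), (126.31770324707031, 84.50859832763672), 4.415149688720703)
rack ((534.8097534179688, 108.53571319580078), (127.01807403564453, 86.56211853027344), 4.416355609893799)
block ((607.266357421875, 370.39447021484375), (54.36432647705078, 54.114810943603516), 34.14625549316406)
green (207.0, 281.0, 4.472236156463623) 56.0 [0.39554683 0.27329792 0.056     ]
blue (150.5, 255.0, 5.852449893951416) 88.0 [0.45695306 0.41605041 0.072     ]
ambercap (422.375, 286.625, 5.876429557800293) 73.5 [ 0.39694923 -0.27305368  0.072     ]
```

View pics/crop.png

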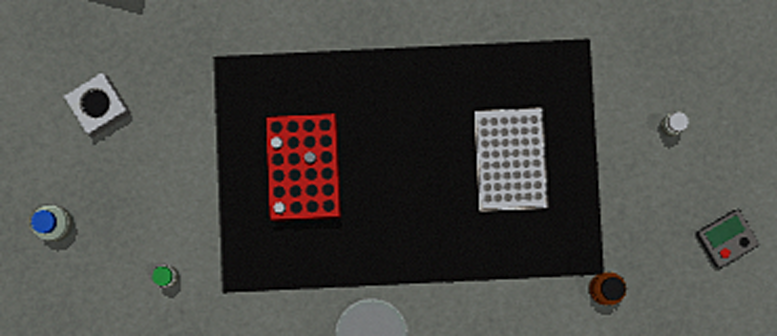

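```bash
python3 -m pendant '[[[320,-241,0,0,0,-30.7],[320,-241,0,0,0,-30.7],[320,-241,0,0,0,-30.7],[320,-241,0,0,0,-30.7],[320,-241,0,0,0,-30.7],[320,-241,0,0,0,-30.7],[320,-241,0,0,0,-30.7],[320,-241,0,0,0,-30.7],[320,-241,0,0,0,-30.7],[320,-241,0,0,0,-30.7]]]' -1
cat > w.py <<'E'
from h import *
import sys
s=cam('wrist');pickle.dump(s,open('w.pkl','wb'));save(s,sys.argv[1]);o=get_obs();print(o['tool_pos'],o['orientation'],np.round(s['tool_from_camera'],3),s['fx'])
E
python3 w.py w1.png
```

```text
clock: 1.35
tool_pos: [0.6066, 0.3706, 0.2266]
orientation: [180.0, 0.0, -145.8]
force: [0.4, 0.5, -0.5]
opening: 0.0873
[0.60659189 0.37062551 0.22670765] [ 1.79992716e+02  7.75175332e-03 -1.45815031e+02] [[ 1.     0.     0.001 -0.   ]
 [-0.     0.968  0.251 -0.067]
 [-0.    -0.251  0.968 -0.158]
 [ 0.     0.     0.     1.   ]] 421.403445982897
```

View pics/w1.png

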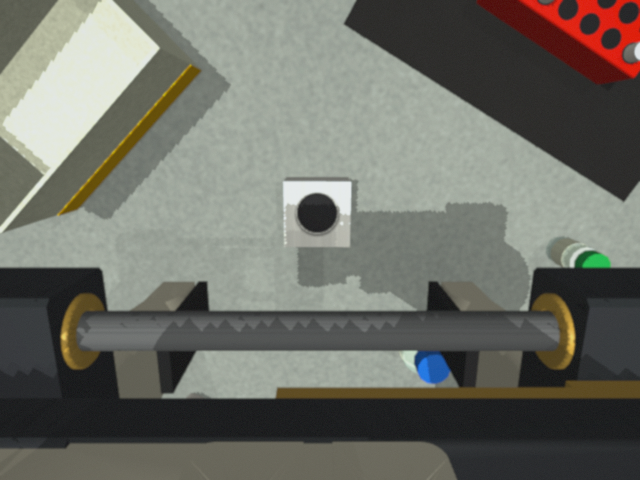

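The block sits at (317,213), square to the jaws, and the box on the left is clear of the gripper.

Run:
```python
from h import *
s=pickle.load(open('w.pkl','rb'));im=s['pixels']
hsv=cv2.cvtColor(im,cv2.COLOR_RGB2HSV);V,S=hsv[...,2],hsv[...,1]
k=np.zeros(V.shape,np.uint8);k[185:265,270:365]=((V>178)&(S<22))[185:265,270:365]
k2=np.zeros(V.shape,np.uint8);k2[190:240,290:345]=(V<75)[190:240,290:345]
for k,z in((k,.036),(k2,.034)):
    c=max(cv2.findContours(k,0,cv2.CHAIN_APPROX_NONE)[0],key=cv2.contourArea)
    p=np.array([ray(s,u,v,z)[:2] for u,v in c[:,0]],np.float32)*1000
    print(cv2.boundingRect(c),cv2.minAreaRect(p),cv2.minEnclosingCircle(p))
```

```text
(283, 185, 69, 61) ((606.8134155273438, 372.1251220703125), (56.321372985839844, 51.631126403808594), 33.02946472167969) ((606.6315307617188, 371.5732116699219), 37.53933334350586)
(298, 194, 39, 38) ((607.3739013671875, 370.878662109375), (31.385604858398438, 31.95383071899414), 79.18961334228516) ((607.4736328125, 370.74169921875), 16.34160041809082)
```

```bash
python3 -m pendant '[[[0,0,-60,0,0,0],[0,0,-120,0,0,0],[0,0,-170,0,0,0],[0,0,-200,0,0,0],[0,0,-218,0,0,0],[0,0,-218,0,0,0],[0,0,-218,0,0,0]]]' -1
python3 -m pendant '[[[0,0,0,0,0,0],[0,0,0,0,0,0],[0,0,0,0,0,0],[0,0,0,0,0,0],[0,0,0,0,0,0],[0,0,0,0,0,0]]]' 1
python3 -m pendant '[[[0,0,10,0,0,0],[0,0,30,0,0,0],[0,0,60,0,0,0],[0,0,90,0,0,0],[0,0,90,0,0,0]]]'
```

```text
clock: 2.28
tool_pos: [0.6082, 0.3707, 0.0103]
orientation: [180.0, 0.1, -145.9]
force: [0.3, 0.0, 0.4]
opening: 0.0875
clock: 3.02
tool_pos: [0.6075, 0.3698, 0.0088]
orientation: [-180.0, 0.0, -145.9]
force: [-0.7, -0.5, 3.1]
opening: 0.0554
clock: 3.65
tool_pos: [0.609, 0.3711, 0.1031]
orientation: [180.0, 0.4, -145.9]
force: [0.2, 0.5, -3.2]
opening: 0.056
```

```bash
python3 -m pendant '[[[-10,-50,0,0,0,-5],[-20,-110,0,0,0,-12],[-30,-170,0,0,0,-20],[-40,-230,0,0,0,-26],[-50,-290,0,0,0,-29.7],[-58,-345,0,0,0,-29.7],[-62,-380,0,0,0,-29.7],[-62,-391,0,0,0,-29.7],[-62,-391,0,0,0,-29.7],[-62,-391,0,0,0,-29.7]]]'
python3 w.py w2.png; python3 -c "
from h import *
s=cam('top');pickle.dump(s,open('top1.pkl','wb'));save(s,'top1.png')"
```

```text
clock: 4.9
tool_pos: [0.5457, -0.0204, 0.0985]
orientation: [180.0, 0.0, -175.6]
force: [-0.4, 0.2, -2.6]
opening: 0.0557
[ 0.54563524 -0.02027396  0.09847486] [ 1.79995377e+02  1.07875828e-03 -1.75540140e+02] [[ 1.     0.     0.001 -0.   ]
 [-0.     0.968  0.251 -0.067]
 [-0.001 -0.251  0.968 -0.158]
 [ 0.     0.     0.     1.   ]] 421.403445982897
```

View pics/w2.png

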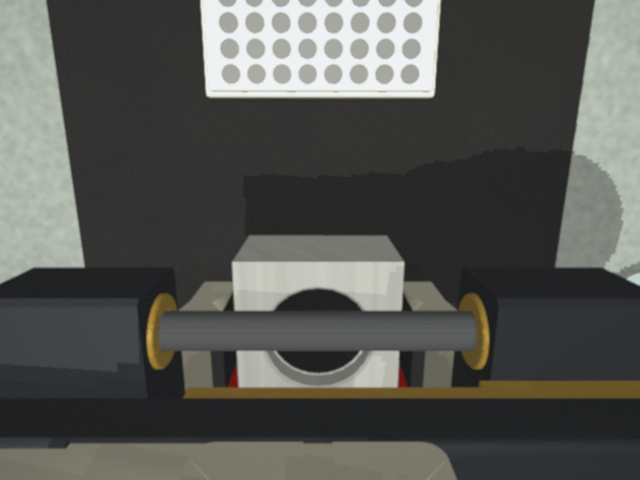

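The plate's near edge is at row 97 (columns 206–435), parallel to the held block. I cast rays to check the position.

Run:
```python
from h import *
s=pickle.load(open('w.pkl','rb'));hsv=cv2.cvtColor(s['pixels'],cv2.COLOR_RGB2HSV)
a=np.deg2rad(4.4);X=np.array([np.cos(a),np.sin(a)]);Y=np.array([-X[1],X[0]])
m=((hsv[...,2]>120)&(hsv[:,:,1]<60)).astype(np.uint8);m[125:]=0;m[:,:180]=0;m[:,460:]=0
c=max(cv2.findContours(m,0,cv2.CHAIN_APPROX_NONE)[0],key=cv2.contourArea)[:,0]
e=[max(v for u2,v in c if u2==u) for u in(220,420)];rows=[c[abs(c[:,1]-v)<1,0] for v in(60,)][0]
print(e,rows.min(),rows.max())
P=[ray(s,u,v+.5,.001)[:2]*1000 for u,v in zip((220,420),e)];d=P[0]-P[1];print(P,'yaw',np.rad2deg(np.arctan2(d[1],d[0])))
print('mid along Y from tgt',[(p-[544.6,-20.6])@Y for p in P],'expect -87')
L=[ray(s,u,60,.012)[:2]*1000 for u in(rows.min(),rows.max())];print('x ext',[(p-[544.6,-20.6])@X for p in L])
# mat edges at row 200
for r in (120,180,220):
    g=hsv[r,:,2].astype(int);d=np.where(g<90)[0];q=[ray(s,u,r,.0008)[:2]*1000 for u in(d.min(),d.max())];print(r,d.min(),d.max(),[(p-[544.6,-20.6])@X for p in q])
# block top in hand: z?
```

```text
[np.int32(97), np.int32(97)] 204 436
[array([ 608.50567798, -101.61060274]), array([ 493.67137862, -110.58883983])] yaw 4.470534972686464
mid along Y from tgt [np.float64(-85.67462592778632), np.float64(-85.81642608701989)] expect -87
x ext [np.float64(62.63118568456643), np.float64(-62.573992560093146)]
120 64 575 [np.float64(149.28980243074147), np.float64(-149.03784433249936)]
180 73 567 [np.float64(149.0803978445739), np.float64(-149.60157976562652)]
220 79 561 [np.float64(148.93230047063793), np.float64(-149.58711509184278)]
```

```bash
python3 -m pendant '[[[-0.5,0.5,-40,0,0,0],[-0.5,0.5,-70,0,0,0],[-0.5,0.5,-83,0,0,0],[-0.5,0.5,-88,0,0,0],[-0.5,0.5,-90,0,0,0],[-0.5,0.5,-90,0,0,0]]]'
python3 -m pendant '[[[0,0,0,0,0,0],[0,0,0,0,0,0],[0,0,0,0,0,0],[0,0,0,0,0,0],[0,0,0,0,0,0]]]' -1
python3 -m pendant '[[[0,0,50,0,0,0],[0,0,110,0,0,0],[0,0,160,0,0,0],[0,0,191,0,0,0],[0,0,191,0,0,0]]]'
```

```text
clock: 5.75
tool_pos: [0.5455, -0.0206, 0.0093]
orientation: [180.0, 0.1, -175.6]
force: [-0.6, -1.1, -3.0]
opening: 0.0557
clock: 6.38
tool_pos: [0.5449, -0.0207, 0.0086]
orientation: [180.0, 0.0, -175.6]
force: [0.3, 0.1, -0.5]
opening: 0.0873
clock: 7.0
tool_pos: [0.5464, -0.0205, 0.2026]
orientation: [180.0, 0.3, -175.6]
force: [-0.9, 0.3, -0.5]
opening: 0.0874
```

```bash
python3 -m pendant '[[[-149,293,0,0,0,0],[-149,293,0,0,0,0],[-149,293,0,0,0,0],[-149,293,0,0,0,0],[-149,293,0,0,0,0],[-149,293,0,0,0,0],[-149,293,0,0,0,0],[-149,293,0,0,0,0]]]'
python3 w.py w3.png; python3 -c "
from h import *
s=cam('top');pickle.dump(s,open('top1.pkl','wb'));save(s,'top1.png')"
```

```text
clock: 8.0
tool_pos: [0.396, 0.2712, 0.199]
orientation: [-179.9, -0.0, -175.6]
force: [0.2, 0.1, 0.3]
opening: 0.0879
[0.39620214 0.27109922 0.19913741] [-1.79958940e+02 -3.46456506e-02 -1.75675213e+02] [[ 1.     0.     0.001 -0.   ]
 [-0.     0.968  0.251 -0.067]
 [-0.001 -0.251  0.968 -0.158]
 [ 0.     0.     0.     1.   ]] 421.403445982897
```

View pics/w3.png

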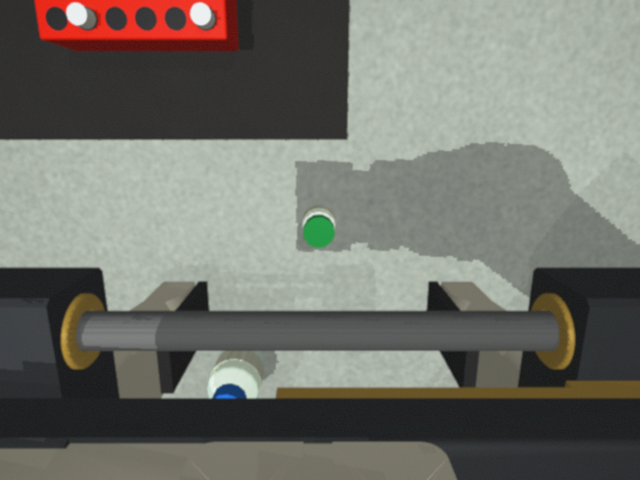

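Green cap at (319,231), nearly centred between the jaws. I refine it and check the placed block from the top camera.

```bash
cat > cap.py <<'E'
from h import *
import sys
s=pickle.load(open('w.pkl','rb'));hsv=cv2.cvtColor(s['pixels'],cv2.COLOR_RGB2HSV);H,S,V=hsv[...,0],hsv[...,1],hsv[...,2]
def cap(lo,hi,z,smin=120,box=(0,0,640,480)):
    m=((H>lo)&(H<hi)&(S>smin)).astype(np.uint8);k=m*0;x0,y0,x1,y1=box;k[y0:y1,x0:x1]=m[y0:y1,x0:x1]
    c=max(cv2.findContours(k,0,cv2.CHAIN_APPROX_NONE)[0],key=cv2.contourArea)
    p=np.array([ray(s,u,v,z)[:2] for u,v in c[:,0]],np.float32)*1000;print(cv2.minEnclosingCircle(c),cv2.minEnclosingCircle(p))
E
python3 - <<'E'
from cap import *
cap(45,75,.056)
import re
src=open('m.py').read().replace('top0','top1').split("print('mat'")[0]
exec(src)
print('block',rect(blob((V>100)&(S<60),(300,205,345,255)),.036)); c=blob((V>100)&(S<60),(300,205,345,255));print(cv2.boundingRect(c))
E
```

```text
((318.5, 231.1666717529297), 15.820265769958496) ((394.9170837402344, 275.0580749511719), 11.896978378295898)
block ((545.5794067382812, -19.69965362548828), (54.836334228515625, 54.650081634521484), 1.6654784679412842)
(313, 216, 22, 22)
```

```bash
python3 -m pendant '[[[-0.5,2,-50,0,0,0],[-0.5,2,-110,0,0,0],[-0.5,2,-150,0,0,0],[-0.5,2,-176,0,0,0],[-0.5,2,-186,0,0,0],[-0.5,2,-186,0,0,0]]]'
python3 -m pendant '[[[0,0,0,0,0,0],[0,0,0,0,0,0],[0,0,0,0,0,0],[0,0,0,0,0,0],[0,0,0,0,0,0],[0,0,0,0,0,0],[0,0,0,0,0,0]]]' 1
python3 -m pendant '[[[0,0,10,0,0,0],[0,0,40,0,0,0],[0,0,100,0,0,0],[0,0,120,0,0,0],[0,0,120,0,0,0]]]'
```

```text
clock: 8.85
tool_pos: [0.3957, 0.2737, 0.0135]
orientation: [-180.0, -0.0, -175.7]
force: [-0.1, 0.9, -0.2]
opening: 0.0879
clock: 9.72
tool_pos: [0.3954, 0.2742, 0.0135]
orientation: [-180.0, -0.0, -175.6]
force: [-0.8, 0.6, 0.3]
opening: 0.0251
clock: 10.35
tool_pos: [0.3961, 0.2752, 0.136]
orientation: [179.8, 0.2, -175.6]
force: [-0.2, -0.1, -1.3]
opening: 0.0254
```

```bash
python3 -m pendant '[[[28,-55,0,0,0,0],[56,-110,0,0,0,0],[84,-165,0,0,0,0],[110,-215,0,0,0,0],[130,-255,0,0,0,0],[145,-284,0,0,0,0],[150,-294.5,0,0,0,0],[150,-294.5,0,0,0,0],[150,-294.5,0,0,0,0]]]'
python3 w.py w4.png
```

```text
clock: 11.48
tool_pos: [0.5448, -0.0195, 0.1333]
orientation: [180.0, -0.0, -175.6]
force: [-0.2, 0.5, -0.1]
opening: 0.0251
[ 0.54496226 -0.0193902   0.13349478] [ 1.79995270e+02 -1.19199312e-02 -1.75536776e+02] [[ 1.     0.     0.001 -0.   ]
 [-0.     0.968  0.251 -0.067]
 [-0.001 -0.251  0.968 -0.158]
 [ 0.     0.     0.     1.   ]] 421.403445982897
```

View pics/w4.png

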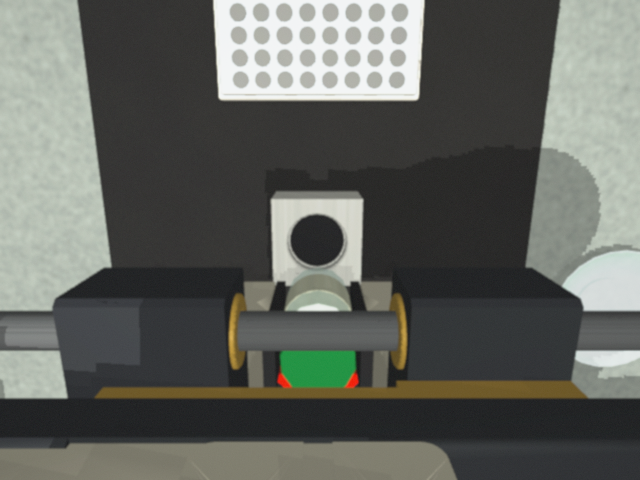

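The block stands square to the plate, with the recess ring at (317,241). The vial is held upright.

Run:
```python
from h import *
s=pickle.load(open('w.pkl','rb'));V=cv2.cvtColor(s['pixels'],cv2.COLOR_RGB2HSV)[...,2]
m=np.zeros(V.shape,np.uint8);m[208:275,280:355]=(V[208:275,280:355]<70)
c=max(cv2.findContours(m,0,cv2.CHAIN_APPROX_NONE)[0],key=cv2.contourArea)
p=np.array([ray(s,u,v,.030)[:2] for u,v in c[:,0]],np.float32)*1000;print(cv2.boundingRect(c),cv2.minEnclosingCircle(p),cv2.fitEllipse(p))
# block plate-side top edge row and sides
for u in(285,300,335,350):
    col=V[150:240,u].astype(int);print(u,[150+i for i in np.where(abs(np.diff(col))>25)[0]])
for r in(205,215):
    row=V[r,250:390].astype(int);e=[250+i for i in np.where(abs(np.diff(row))>40)[0]];print(r,e)
for u,v in((272,198),(362,198)): print(ray(s,u,v,.036)*1000)
```

```text
(291, 215, 52, 50) ((545.52880859375, -19.181936264038086), 16.588947296142578) ((545.5075073242188, -19.094694137573242), (32.303504943847656, 32.625213623046875), 106.08735656738281)
285 [np.int64(190), np.int64(198)]
300 [np.int64(190), np.int64(198), np.int64(217), np.int64(218), np.int64(219), np.int64(220)]
335 [np.int64(190), np.int64(191), np.int64(198), np.int64(219), np.int64(220), np.int64(221)]
350 [np.int64(190), np.int64(198)]
205 [np.int64(269), np.int64(270), np.int64(271), np.int64(362), np.int64(363)]
215 [np.int64(270), np.int64(271), np.int64(361), np.int64(362)]
[574.76147196 -44.93274351  36.        ]
[520.0116094  -49.19759374  36.        ]
```

```bash
python3 -m pendant '[[[0.5,0.8,-30,0,0,0],[0.5,0.8,-60,0,0,0],[0.5,0.8,-80,0,0,0],[0.5,0.8,-87,0,0,0],[0.5,0.8,-91,0,0,0],[0.5,0.8,-91.5,0,0,0],[0.5,0.8,-91.5,0,0,0]]]'
python3 -m pendant '[[[0,0,0,0,0,0],[0,0,0,0,0,0],[0,0,0,0,0,0],[0,0,0,0,0,0],[0,0,0,0,0,0]]]' -1
python3 -m pendant '[[[0,0,50,0,0,0],[0,0,110,0,0,0],[0,0,157.5,0,0,0],[0,0,157.5,0,0,0]]]'
python3 w.py w5.png
```

```text
clock: 12.4
tool_pos: [0.5463, -0.0193, 0.0428]
orientation: [180.0, 0.1, -175.6]
force: [1.0, 1.0, -0.3]
opening: 0.0256
clock: 13.02
tool_pos: [0.5459, -0.0195, 0.042]
orientation: [-180.0, -0.0, -175.6]
force: [-0.3, 1.0, -1.0]
opening: 0.0699
clock: 13.52
tool_pos: [0.5482, -0.0191, 0.204]
orientation: [179.9, 0.5, -175.6]
force: [-0.2, 0.2, -0.6]
opening: 0.0875
[ 0.54671318 -0.01917219  0.20139489] [ 179.94017815    0.22505327 -175.60118374] [[ 1.     0.     0.001 -0.   ]
 [-0.     0.968  0.251 -0.067]
 [-0.001 -0.251  0.968 -0.158]
 [ 0.     0.     0.     1.   ]] 421.403445982897
```

View pics/w5.png

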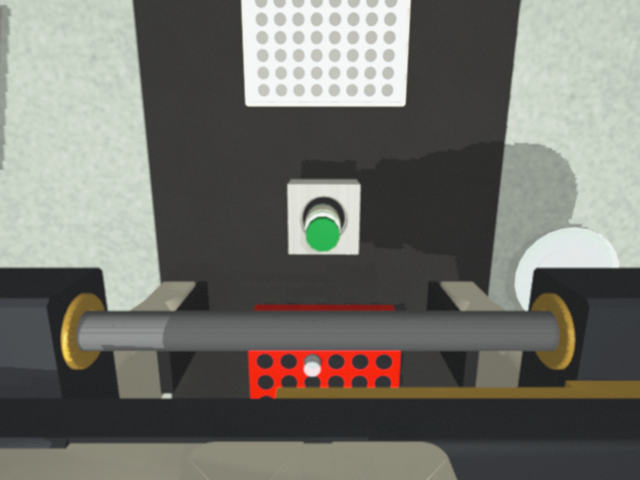

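The vial stands in the recess at (322,230). Now the amber bottle.

```bash
python3 -m pendant '[[[-148.5,-254,0,0,0,0],[-148.5,-254,0,0,0,0],[-148.5,-254,0,0,0,0],[-148.5,-254,0,0,0,0],[-148.5,-254,0,0,0,0],[-148.5,-254,0,0,0,0],[-148.5,-254,0,0,0,0],[-148.5,-254,0,0,0,0]]]'
python3 w.py w6.png
```

```text
clock: 14.58
tool_pos: [0.3977, -0.2727, 0.199]
orientation: [180.0, -0.0, -175.5]
force: [0.7, 0.8, 0.7]
opening: 0.0877
[ 0.39780504 -0.27270904  0.19918486] [ 1.79985221e+02 -3.07335587e-02 -1.75522840e+02] [[ 1.     0.     0.001 -0.   ]
 [-0.     0.968  0.251 -0.067]
 [-0.001 -0.251  0.968 -0.158]
 [ 0.     0.     0.     1.   ]] 421.403445982897
```

View pics/w6.png

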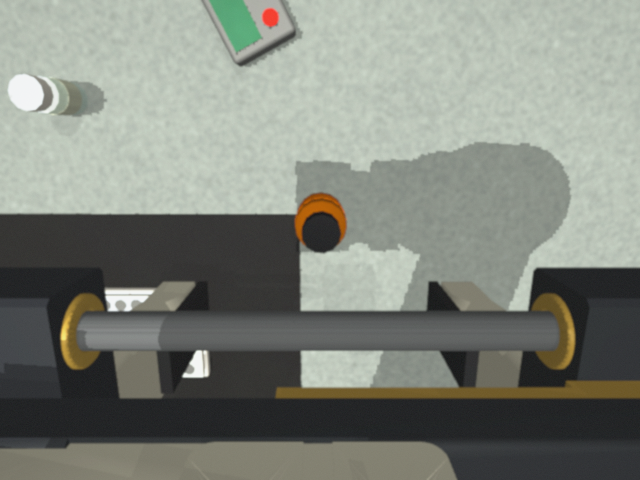

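Amber cap at about (321,232), against the mat corner.

Run:
```python
from cap import *
m=np.zeros(V.shape,np.uint8);m[205:258,302:346]=(V[205:258,302:346]<60)
c=max(cv2.findContours(m,0,cv2.CHAIN_APPROX_NONE)[0],key=cv2.contourArea)
p=np.array([ray(s,u,v,.072)[:2] for u,v in c[:,0]],np.float32)*1000;print(cv2.boundingRect(c),cv2.minEnclosingCircle(p))
```

```text
(303, 212, 37, 40) ((395.44635009765625, -272.1836853027344), 14.07689380645752)
```

```bash
python3 -m pendant '[[[-1.5,1,-50,0,0,0],[-1.5,1,-110,0,0,0],[-1.5,1,-150,0,0,0],[-1.5,1,-178,0,0,0],[-1.5,1,-190,0,0,0],[-1.5,1,-190,0,0,0]]]'
python3 -m pendant '[[[0,0,0,0,0,0],[0,0,0,0,0,0],[0,0,0,0,0,0],[0,0,0,0,0,0],[0,0,0,0,0,0],[0,0,0,0,0,0],[0,0,0,0,0,0]]]' 1
python3 -m pendant '[[[0,0,10,0,0,0],[0,0,40,0,0,0],[0,0,80,0,0,0],[0,0,80,0,0,0]]]'
```

```text
clock: 15.38
tool_pos: [0.396, -0.2721, 0.0093]
orientation: [180.0, -0.1, -175.5]
force: [0.1, -0.4, -0.4]
opening: 0.0876
clock: 16.25
tool_pos: [0.3959, -0.2725, 0.0096]
orientation: [-180.0, -0.0, -175.6]
force: [-0.1, 0.9, 3.5]
opening: 0.0397
clock: 16.75
tool_pos: [0.3981, -0.273, 0.0929]
orientation: [-179.9, 0.3, -175.6]
force: [0.2, -0.1, -1.8]
opening: 0.0395
```

```bash
python3 -m pendant '[[[40,7,0,0,0,0],[90,16,0,0,0,0],[135,24,0,0,0,0],[160,29,0,0,0,0],[166.5,30,0,0,0,0],[166.5,30,-30,0,0,0],[166.5,30,-60,0,0,0],[166.5,30,-76,0,0,0],[166.5,30,-79.5,0,0,0],[166.5,30,-79.5,0,0,0]]]'
python3 -m pendant '[[[0,0,0,0,0,0],[0,0,0,0,0,0],[0,0,0,0,0,0],[0,0,0,0,0,0],[0,0,0,0,0,0]]]' -1
python3 -m pendant '[[[0,0,50,0,0,0],[0,0,110,0,0,0],[0,0,160,0,0,0],[0,0,189.5,0,0,0],[0,0,189.5,0,0,0]]]'
python3 w.py w7.png
```

```text
clock: 18.0
tool_pos: [0.5626, -0.2427, 0.0107]
orientation: [-180.0, 0.0, -175.6]
force: [0.3, 0.3, -0.7]
opening: 0.0396
clock: 18.62
tool_pos: [0.5624, -0.2425, 0.0101]
orientation: [-180.0, 0.0, -175.6]
force: [0.4, -1.0, -0.6]
opening: 0.0835
clock: 19.25
tool_pos: [0.5638, -0.2428, 0.2027]
orientation: [-179.9, 0.3, -175.6]
force: [0.0, 0.0, -0.6]
opening: 0.0877
[ 0.56280171 -0.24243649  0.20068996] [-1.79986148e+02  1.37474473e-01 -1.75601059e+02] [[ 1.     0.     0.001 -0.   ]
 [-0.     0.968  0.251 -0.067]
 [-0.001 -0.251  0.968 -0.158]
 [ 0.     0.     0.     1.   ]] 421.403445982897
```

```bash
python3 -m pendant '[[[-10,60,0,0,0,10],[-20,120,0,0,0,20],[-30,180,0,0,0,30],[-40,240,0,0,0,40],[-48,300,0,0,0,50],[-58,360,0,0,0,60],[-67,420,0,0,0,70],[-77,480,0,0,0,80],[-86,540,0,0,0,90],[-95,600,0,0,0,90]]]'
python3 -m pendant '[[[-10,58,0,0,0,0],[-10,58,0,0,0,0],[-10,58,0,0,0,0],[-10,58,0,0,0,0]]]'
python3 w.py w8.png
```

```text
clock: 20.55
tool_pos: [0.4662, 0.359, 0.1982]
orientation: [179.9, -0.1, -85.4]
force: [1.6, -0.3, 0.1]
opening: 0.0877
clock: 21.05
tool_pos: [0.4575, 0.4143, 0.1991]
orientation: [180.0, -0.0, -85.7]
force: [-0.2, 0.2, -1.2]
opening: 0.0874
[0.4576214  0.4144017  0.19942903] [ 1.79985196e+02 -1.67641907e-02 -8.56661757e+01] [[ 1.     0.001 -0.    -0.   ]
 [-0.     0.968  0.252 -0.068]
 [ 0.    -0.252  0.968 -0.158]
 [ 0.     0.     0.     1.   ]] 421.403445982897
```

View pics/w8.png

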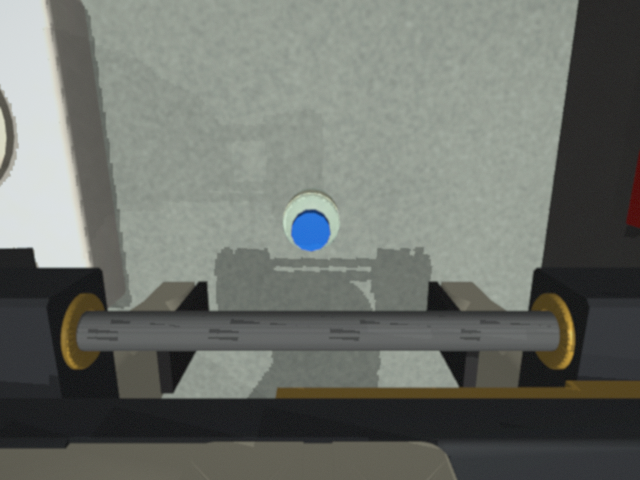

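Run:
```python
from cap import *
cap(100,125,.072,130)
```

```text
((309.9911804199219, 229.92059326171875), 20.320056915283203) ((457.8770751953125, 419.5752258300781), 14.48222541809082)
```

Blue cap at (311,230), which is world (458, 419.5).

```bash
python3 -m pendant '[[[1,3.5,-50,0,0,0],[1,3.5,-110,0,0,0],[1,3.5,-150,0,0,0],[1,3.5,-178,0,0,0],[1,3.5,-190,0,0,0],[1,3.5,-190,0,0,0]]]'
python3 -m pendant '[[[0,0,0,0,0,0],[0,0,0,0,0,0],[0,0,0,0,0,0],[0,0,0,0,0,0],[0,0,0,0,0,0],[0,0,0,0,0,0],[0,0,0,0,0,0]]]' 1
python3 -m pendant '[[[0,0,10,0,0,0],[0,0,40,0,0,0],[0,0,80,0,0,0],[0,0,80,0,0,0]]]'
```

```text
clock: 21.85
tool_pos: [0.4586, 0.4185, 0.0095]
orientation: [180.0, -0.0, -85.6]
force: [-0.7, 0.4, 0.7]
opening: 0.088
clock: 22.72
tool_pos: [0.4584, 0.4191, 0.0097]
orientation: [-180.0, 0.0, -85.6]
force: [-1.1, -0.6, 2.7]
opening: 0.0435
clock: 23.22
tool_pos: [0.4598, 0.4209, 0.0936]
orientation: [-179.8, 0.3, -85.6]
force: [-0.2, 0.1, -2.2]
opening: 0.0435
```

```bash
python3 -m pendant '[[[32,-48,0,0,0,0],[66,-98,0,0,0,0],[100,-148,0,0,0,0],[134,-198,0,0,0,0],[165,-250,0,0,0,0],[186,-288,0,0,0,0],[193,-301,0,0,0,0],[193,-301,0,0,0,0]]]'
python3 -m pendant '[[[0,0,-30,0,0,0],[0,0,-60,0,0,0],[0,0,-76,0,0,0],[0,0,-79.5,0,0,0],[0,0,-79.5,0,0,0]]]'
python3 -m pendant '[[[0,0,0,0,0,0],[0,0,0,0,0,0],[0,0,0,0,0,0],[0,0,0,0,0,0],[0,0,0,0,0,0]]]' -1
python3 -m pendant '[[[0,0,50,0,0,0],[0,0,110,0,0,0],[0,0,160,0,0,0],[0,0,189.5,0,0,0],[-60,220,189.5,0,0,0],[-60,220,189.5,0,0,0],[-60,220,189.5,0,0,0],[-60,220,189.5,0,0,0],[-60,220,189.5,0,0,0],[-60,220,189.5,0,0,0]]]'
cat > chk.py <<'E'
from h import *
s=cam('top');pickle.dump(s,open('top1.pkl','wb'));save(s,'top2.png');q=cam('scene');save(q,'scene2.png')
exec(open('m.py').read().replace("s=pickle.load(open('top0.pkl','rb'));",'').replace("'matdark'","'x'").split("print('mat'")[0])
print('plate',rect(blob((V>120)&(S<60),(345,190,400,260)),.014))
print('rack',rect(blob(((H<8)|(H>172))&(S>150)&(V>60),(245,190,300,265)),.045))
print('block',rect(blob((V>100)&(S<60)|((H>45)&(H<75)&(S>120)),(300,205,345,255)),.036))
for n,m,b,z in(('green',(H>45)&(H<75)&(S>120),(300,200,350,260),.084),('blue',(H>100)&(H<125)&(S>150),(250,150,300,205),.072)):
    c=blob(m,b);(u,v),r=cv2.minEnclosingCircle(c);print(n,(u,v,r),ray(s,u,v,z))
big=cv2.cvtColor(cv2.resize(s['pixels'][150:310,130:500],None,fx=2.1,fy=2.1,interpolation=cv2.INTER_CUBIC),cv2.COLOR_RGB2BGR);cv2.imwrite('pics/crop2.png',big)
E
python3 chk.py
```

```text
clock: 24.22
tool_pos: [0.6512, 0.1171, 0.0889]
orientation: [179.9, -0.0, -85.7]
force: [0.1, 0.7, -1.5]
opening: 0.0436
clock: 24.85
tool_pos: [0.6518, 0.1188, 0.0108]
orientation: [-179.9, 0.0, -85.5]
force: [-0.0, 0.0, -1.8]
opening: 0.0431
clock: 25.48
tool_pos: [0.6514, 0.118, 0.0101]
orientation: [-180.0, -0.0, -85.6]
force: [0.8, -0.4, 0.7]
opening: 0.0854
clock: 26.72
tool_pos: [0.5912, 0.3379, 0.1993]
orientation: [180.0, -0.0, -85.6]
force: [0.2, -0.4, 0.3]
opening: 0.0876
plate ((554.2880249023438, -149.24612426757812), (126.4990234375, 84.51029968261719), 4.498051643371582)
rack ((534.7398681640625, 108.30123901367188), (127.23666381835938, 87.01211547851562), 4.460148811340332)
block ((545.6160278320312, -20.94419288635254), (54.84456253051758, 57.122711181640625), 1.6857022047042847)
green (323.4375, 224.375, 4.64574670791626) [ 0.54625282 -0.01897726  0.084     ]
blue (271.4032287597656, 183.2096710205078, 5.448985576629639) [0.64920672 0.11674934 0.072     ]
```

View pics/crop2.png

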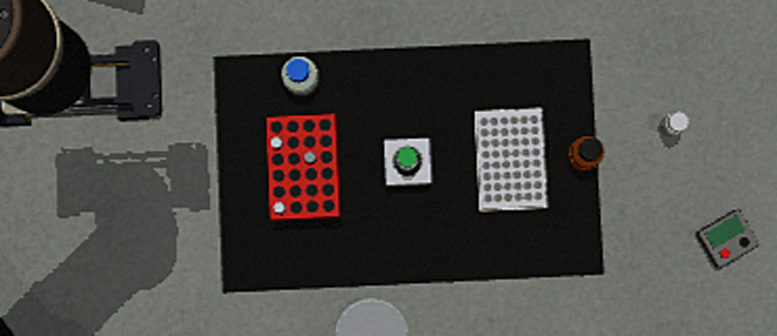

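View pics/scene2.png

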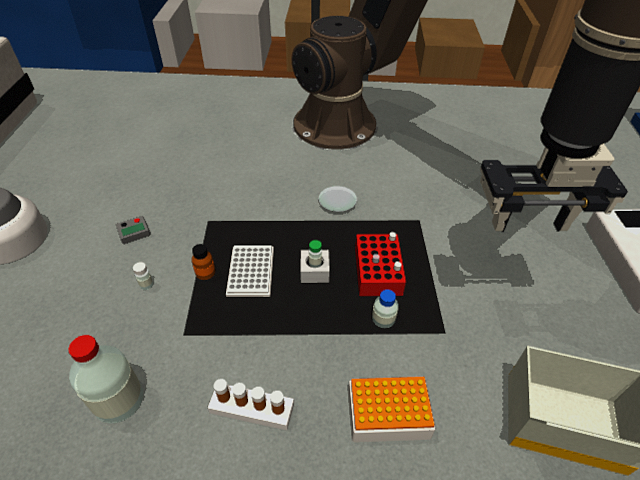

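The crop and scene views show everything upright and in place: block and green vial midway at crop (407,160), blue bottle behind the rack (299,74), amber beside the plate (587,152). The white vial and timer are where they were, and the arm is clear. I'm handing the job in.

```bash
python3 -c "
from plant import *
print(close_job())"
```

```text
the job is handed in; nothing more can be done
None
```

I set up the bench in the order asked and handed the job in at about 27 s on the robot's clock. The block went midway between plate and rack, then the green vial into its recess, the amber bottle beside the plate, and the blue bottle behind the rack.

- **Block:** the last top-camera check puts its centre about 1 mm from the midpoint. The close wrist view gave its yaw as 4.45° against 4.4–4.5° for plate and rack. The top view instead gave 1.7°, but the block spans only about 22 pixels there, so I relied on the wrist view.
- **Green vial:** it stands in the recess, with its cap within about 2 mm of the block's centre.
- **Blue bottle:** the measured gap to the rack is about 29 mm, centred on the short side to within about 1 mm.
- **Amber bottle:** I checked this only by eye in the final pictures and by the arm's position at release. That position corresponds to a gap of about 30 mm; I did not measure the bottle again after placing it.
- **Everything else:** all items look upright in the final pictures, and the white-capped vial and timer appear unmoved. The gripper was open and clear, and every force reading taken at the end of a move was below 5 N.

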